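# Clear the jammed bisque balls in the feed tray

## Robot

A 7-joint arm with a two-finger parallel gripper is mounted at the origin on the work surface. World frame = base frame: x ahead of the robot, y to its left, z up, the work surface at z = 0. Lengths are in m, angles in rad, forces in N, time in s.
With the tool pointing down it reaches from about 0.425 to 0.925 m from the base axis. Payload 6.8 kg.
Tool frame: the origin (TCP) lies where the fingers leave the gripper's body, on its centre line; the fingertips stand 73 mm ahead of it and the grasp point (between the pads) lies 54 mm ahead of it; z points along the fingers, y is the line along which they close (so a half turn about z gives the same grasp; the last joint's range is limited). The gripper opens to 85 mm and grips with 20 to 120 N. Pads are 22 mm wide; open, the fingers measure 114 mm over their backs; the gripper's body (76 mm by 85 mm) begins 54 mm behind the grasp point. The pads swing forward as they close: fully open they stand 13 mm farther back than shut.
Start: joints at [-1.285, 0.477, 0.022, 1.555, -0.011, 1.109, -0.083], TCP at [0.259, 0.623, 0.304] pointing down, gripper open.
Joint ranges: [-2.96, 2.96], [-0.34, 2.1], [-1.41, 1.46], [0.24, 2.44], [-1.37, 4.51], [0.17, 1.92], [-2.96, 2.96]. Speed limits (rad/s): [2.39, 2.39, 3.14, 3.14, 3.14, 3.14, 3.14].

## Interface

Orientations are given as a rotation vector (axis times angle).
In Python, from bench import r gives the robot as it stands.
- The arm moves only by the shell command python3 drive.py 'ROWS' [OPENING] [FORCE]. ROWS is a JSON list of rows, 1 to 5 of them, each an object with the fields trans (a list: dx, dy, dz in m), rot (a list: a rotation vector rx, ry, rz in rad); a field left out counts as zero; each row is the pose to reach, as a shift and turn from the pose commanded when the command began, along the tool's axes at that moment; what a row does not reach only later rows make up. A row lasts 1/10 s, in which the tool goes at most 0.05 m and 0.15 rad, less where a joint would pass 70% of its speed; a pose out of reach is approached as far as the arm can. OPENING is the finger opening in m, set as the command begins (- or left out keeps the last). The fingers move at their own pace and stop on an object; FORCE is the grip in N (left out, the last holds). Time passes only in rows, so rows that do not move let the fingers close. It prints the time, the measured TCP pose, the force, the opening and the grip force at its end. Input that does not fit is refused with a message, and nothing moves.
- r.get_obs(): the state, without advancing time (a new reading comes with each control period).
- r.grab_frame(name): name is "scene" or "top"; returns (picture, depth): 384x512x3 uint8, blue, green, red; 384x512 float32, m along the optical axis (not along the pixel's ray), 0 where there is no reading.
- r.camera_info(name): a dict with "camera_matrix" (3x3 intrinsics, pixels), "k1" (the pictures are not rectified: a ray, as slopes to the right and down, at radius r is drawn at 1 + k1 r^2 times it, then the intrinsics apply), "R" (3x3) and "t" (3): a world point X has camera coordinates R X + t. Camera axes: x right, y down, z forward; pixel columns grow to the right and rows downward; lengths in m; the calibration is good to about 2 mm. A picture is of the moment at which its call begins. camera_info takes no time and is no camera call.
- r.hand_in(): hands the job in; it is judged then, once.
The state is a dict: "clock": time; "joints": joint angles; "qvel": joint speeds; "tau": joint torques, N m; "tcp_pos": TCP position; "orientation": TCP orientation; "contact_force": force on the tool from outside, world axes, zero at the start; "moment": the same for the moment, N m; "grip_width": finger opening in m; "gripper_force": force on a finger pad.
Only numpy, scipy, OpenCV 4.12 (cv2) and the standard library are available. Lean on these libraries where they do the work, as an engineer would, in place of code of your own. Each camera call takes 0.05 s, during which the arm holds its last target. There are 200 camera calls.

## Task

The clay balls have jammed side by side at the mouth of the feed tray's chute: nudge one of the two blocking balls back up into the tray so that they run out, and get all three lined up one behind another in the chute, down to the end stop. Then take the front ball and set it down gently in the ring on the banding wheel for glazing, and let the other two roll up to the end stop. The fired clay is brittle, so do not press the balls hard against the tray or drop one off it, and leave the other things on the table where they are.

Things in the scene. Friction and masses are not known exactly. Their poses are not given: they have to be found in the camera images.
- feed_tray: fixed plywood tray, slopes down 9 degrees to its own -x (towards the robot). x level, uphill; y across; z up; origin on the table top under the mouth. Deck 50 mm high at the mouth (x = 0), rising 0.158 mm per mm of x. The wide part uphill of the mouth is 220 mm wide inside and 150 mm long to its back board; all its boards and guides stand 40 mm off the deck; open above
- mouth (a point): middle of the mouth, on the deck. Two guides at 45 degrees narrow the tray from 220 mm (x = 72) to the 76 mm wide mouth (x = 0). At the start two balls are wedged abreast, touching each other and a guide each, centres about 32 mm uphill of here and 31 mm either side; the third is behind. Hold one back up its guide and the others roll out; let go, it follows
- ball0: bisque-fired hollow clay ball, 62 mm in diameter, a 12 mm stake hole, about 0.14 kg (0.1 to 0.2), pale pinkish buff; its origin is its centre; its axes turn as it rolls. 
- ball1: bisque-fired hollow clay ball, 62 mm in diameter, a 12 mm stake hole, about 0.14 kg (0.1 to 0.2), pale pinkish buff; its origin is its centre; its axes turn as it rolls. 
- ball2: bisque-fired hollow clay ball, 62 mm in diameter, a 12 mm stake hole, about 0.14 kg (0.1 to 0.2), pale pinkish buff; its origin is its centre; its axes turn as it rolls. 
- front_place (a point): the centre of a ball lying against the end stop, on the middle line of the chute (at tray x = -122 mm). Below the mouth the deck goes on as a single-file chute about 150 mm long between two low rails, 14 mm high off the deck, 68 mm apart inside and 88 mm outside, ended by a stop 34 mm high. A ball here can be gripped across the chute from above, over the rails
- second_place (a point): the centre of the second ball in single file, touching the front one
- third_place (a point): the centre of the third ball in single file, just above the mouth
- ring_top (a point): on the banding wheel (grey foot, round aluminium head 160 mm in diameter whose top is 91 mm above the table): the middle of the upper rim of the white ceramic ring fixed at the centre of the head, 105 mm above the table. Ring: 60 mm outside, 44 mm inside, 14 mm high. A ball seated in it has its centre 22 mm above this point. The head turns freely about its axis; the foot is fixed
- jug: cream stoneware jug, 160 mm high, 120 mm in diameter, handle to its own +y; origin under its centre. Bystander, on the side of the tray where the wheel is not
- bowl: glass bowl, 124 mm in diameter, 55 mm high; origin under its centre. Bystander
- glaze_jar: closed white plastic glaze jar, 66 mm in diameter, 85 mm high; origin under its centre. Bystander
- brush: brush lying on the table, 180 mm long along its own x. Bystander
- flower0: bisque clay flower, 70 mm across, 16 mm high; origin under its centre. Bystander
- flower1: like flower0. Bystander
- flower2: like flower0. Bystander

How it is judged:
On the way, in this order (a step that is already met when the one before it is completed fails the run):
1. the jam is cleared: all three balls lie in single file, the first against the end stop (distance between any of ball0, ball1, ball2 and front_place below 0.014 m and distance between any of ball0, ball1, ball2 and second_place below 0.018 m and distance between any of ball0, ball1, ball2 and third_place below 0.022 m), for 0.3 s.
2. a ball is seated in the ring on the banding wheel (((horizontal distance between ball0 and ring_top below 0.006 m and z of ball0 in the frame of ring_top between 0.017 and 0.026 m) or (horizontal distance between ball1 and ring_top below 0.006 m and z of ball1 in the frame of ring_top between 0.017 and 0.026 m) or (horizontal distance between ball2 and ring_top below 0.006 m and z of ball2 in the frame of ring_top between 0.017 and 0.026 m))), for 0.2 s.
At the end, for the whole second after the job is handed in: One ball is seated in the ring on the banding wheel (centre within 6 mm of the ring's axis and 17 to 26 mm above its rim), another lies against the end stop (centre within 14 mm of front_place) and the third right behind it (within 18 mm of second_place), all at rest (under 20 mm/s) (((horizontal distance between ball0 and ring_top below 0.006 m and z of ball0 in the frame of ring_top between 0.017 and 0.026 m) or (horizontal distance between ball1 and ring_top below 0.006 m and z of ball1 in the frame of ring_top between 0.017 and 0.026 m) or (horizontal distance between ball2 and ring_top below 0.006 m and z of ball2 in the frame of ring_top between 0.017 and 0.026 m)) and distance between any of ball0, ball1, ball2 and front_place below 0.014 m and distance between any of ball0, ball1, ball2 and second_place below 0.018 m and linear speed of each of ball0, ball1, ball2 below 0.02 m/s); the robot touches nothing.
It fails at once if a ball falls off the tray on to the table (height (world z) of any of ball0, ball1, ball2 below 0.042 m).
It fails at once if a ball is dropped or banged on to the ring instead of set down (it comes in faster than 0.5 m/s) ((horizontal distance between ball0 and ring_top below 0.04 m and z of ball0 in the frame of ring_top below 0.04 m and linear speed of ball0 above 0.5 m/s) or (horizontal distance between ball1 and ring_top below 0.04 m and z of ball1 in the frame of ring_top below 0.04 m and linear speed of ball1 above 0.5 m/s) or (horizontal distance between ball2 and ring_top below 0.04 m and z of ball2 in the frame of ring_top below 0.04 m and linear speed of ball2 above 0.5 m/s)).
It fails at once if a ball is pressed hard against the tray (more than 45 N) (contact force between any of ball0, ball1, ball2 and feed_tray above 45 N).
It fails at once if a bystander is moved by more than 30 mm (distance of any of jug, bowl, glaze_jar, brush, flower0, flower1, flower2 from where it was at the start of the episode above 0.03 m).
It also fails if it takes over 58 s, if anything falls off the work surface, if the arm or the gripper's body presses on something with over 40 N, if the wrist force passes 120 N, or if a joint passes its speed limit or range.

## Working session

There is one attempt and no reset: what is moved stays moved. The work goes in short steps, Python scripts to look and compute and a shell command to move; the robot and the scene stay as the last step left them, time stands still between calls to the robot, and variables do not carry over. Pictures are saved under pics/ and viewed, at most 10 in all, crops included, and the job is handed in when it is done.

```bash
ls; mkdir -p pics; cat > h.py <<'E'
import numpy as np, cv2
from bench import r
from scipy.spatial.transform import Rotation as Rn
def px(name,u,v,D=None,z=None):
    c=r.camera_info(name);K=np.array(c["camera_matrix"]);R=np.array(c["R"]);t=np.array(c["t"]).ravel()
    p=cv2.undistortPoints(np.array([[[u,v]]],float),K,np.array([c["k1"],0,0,0,0.]))[0,0] 
    d=np.array([p[0],p[1],1])
    C=-R.T@t; w=R.T@d
    if z is not None: return C+w*(z-C[2])/w[2]
    dd=D[int(round(v)),int(round(u))]
    return C+w*dd
def totool(dw):
    o=r.get_obs(); return Rn.from_rotvec(o["orientation"]).inv().apply(dw)
E
python3 - <<'E'
from h import *
for n in("top","scene"):
    p,d=r.grab_frame(n); cv2.imwrite(f"pics/{n}0.png",p); np.save(f"pics/{n}0.npy",d); print(r.camera_info(n))
o=r.get_obs(); print(o); print(Rn.from_rotvec(o["orientation"]).as_matrix().round(3))
E
```

```text
bench.py
drive.py
pics
{'camera_matrix': array([[371.37422042,   0.        , 253.33244195],
       [  0.        , 371.37422042, 187.04454552],
       [  0.        ,   0.        ,   1.        ]]), 'k1': -0.07933371477979635, 'R': array([[-0.04003662, -0.99918367, -0.00539101],
       [-0.97354816,  0.04022293, -0.22491354],
       [ 0.22494678, -0.00375638, -0.97436381]]), 't': array([0.01263733, 0.57726834, 1.04708663])}
{'camera_matrix': array([[382.53865139,   0.        , 261.2407118 ],
       [  0.        , 382.53865139, 193.07701932],
       [  0.        ,   0.        ,   1.        ]]), 'k1': 0.019985959646200115, 'R': array([[ 0.25855017,  0.96599413, -0.00267298],
       [ 0.75366561, -0.2034494 , -0.62497719],
       [-0.60426812,  0.15957342, -0.78063843]]), 't': array([-0.12501596, -0.3606324 ,  1.60688204])}
{'clock': 0.1, 'joints': array([-1.2850988 ,  0.47772016,  0.02235399,  1.55633495, -0.01149012,
        1.1092564 , -0.08310995]), 'qvel': array([-0.00040323, -0.00042852,  0.00059364, -0.00142917,  0.00100271,
       -0.00011383,  0.00090131]), 'tau': array([ 4.14106878e-03, -5.97754562e+01,  1.61360152e+00, -2.81950843e+01,
        1.28063135e-02,  5.10456463e-03,  9.05502446e-06]), 'tcp_pos': array([0.25885315, 0.62296509, 0.30302867]), 'orientation': array([-6.14543352e-01, -3.08071119e+00,  2.48146911e-03]), 'contact_force': array([ 1.34533665, -0.19101192, -0.85101331]), 'moment': array([-0.00028399, -0.04449581,  0.01714033]), 'gripper_force': 0.0, 'grip_width': 0.08495117424813403}
[[-0.923  0.384 -0.   ]
 [ 0.384  0.923 -0.002]
 [-0.    -0.002 -1.   ]]
```
View pics/top0.png

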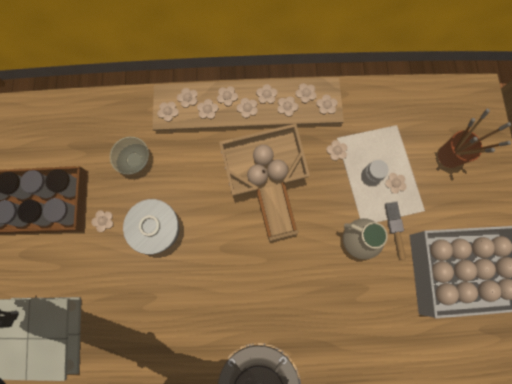

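View pics/scene0.png

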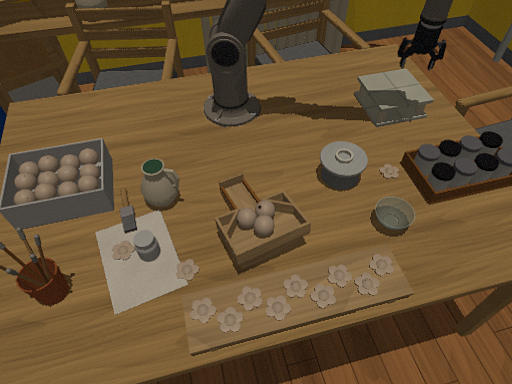

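The top view shows the balls at about (257,175), (277,171) and (263,155). The chute runs down to about (281,238), and the ring is at about (150,226). I'll enlarge it.

```bash
python3 - <<'E'
from h import *
p=cv2.imread("pics/top0.png")
a=cv2.resize(p[120:245,210:320],None,fx=4.5,fy=4.5,interpolation=cv2.INTER_CUBIC)
b=cv2.resize(p[195:260,115:185],None,fx=4,fy=4,interpolation=cv2.INTER_CUBIC)
o=np.zeros((563,800,3),np.uint8);o[:a.shape[0],:a.shape[1]]=a[:563];o[:b.shape[0],500:500+b.shape[1]]=b
cv2.imwrite("pics/crop0.png",o)
E
```

View pics/crop0.png

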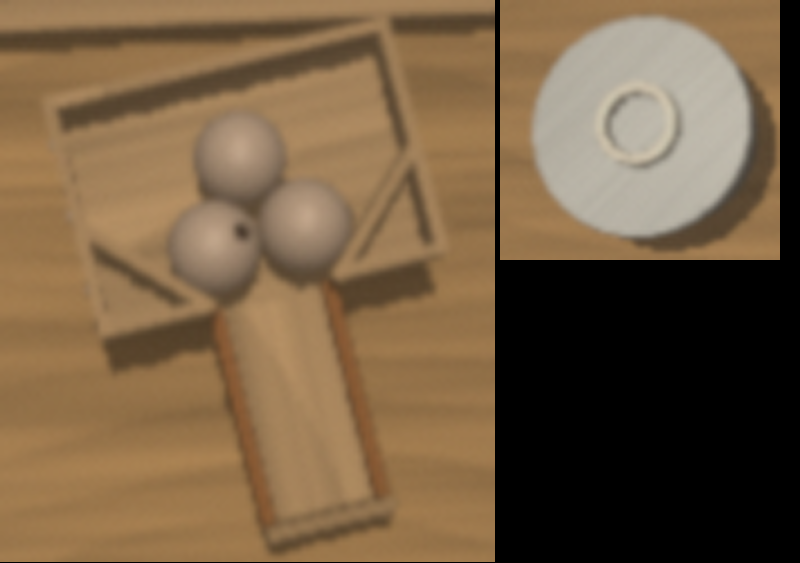

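```bash
cat >> h.py <<'E'
def cloud(name,D,box):
    u0,v0,u1,v1=box
    c=r.camera_info(name);K=np.array(c["camera_matrix"]);R=np.array(c["R"]);t=np.array(c["t"]).ravel()
    uu,vv=np.meshgrid(np.arange(u0,u1),np.arange(v0,v1));q=np.stack([uu.ravel(),vv.ravel()],1).astype(float)
    p=cv2.undistortPoints(q[:,None],K,np.array([c["k1"],0,0,0,0.]))[:,0]
    d=D[vv.ravel(),uu.ravel()].astype(float)
    return (np.c_[p,np.ones(len(p))]*d[:,None]-t)@R
def sphere(P,c0,rad=.031):
    from scipy.optimize import least_squares
    c=np.array(c0,float)
    for tol in(.012,.006,.004):
        s=P[(abs(np.linalg.norm(P-c,axis=1)-rad)<tol)&(P[:,2]>c[2]-.012)]
        f=least_squares(lambda x:np.linalg.norm(s-x,axis=1)-rad,c,loss="soft_l1",f_scale=.002);c=f.x
    return c,len(s),np.sqrt(np.mean(f.fun**2))
E
python3 - <<'E'
from h import *
D=np.load("pics/top0.npy")
f=4.5;cr=lambda u,v:((u+.5)/f-.5+210,(v+.5)/f-.5+120)
P=cloud("top",D,(205,110,330,260))
B=[]
for u,v in((214,248),(305,229),(240,157)):
    q=cr(u,v);c0=px("top",*q,z=.090);c,n,e=sphere(P,c0);B.append(c);print("ball",c0.round(4),c.round(4),n,e.round(4))
B=np.array(B)
m=(B[0]+B[1])/2; y=B[0]-B[1]; print("sep",np.linalg.norm(y)); yaw=np.arctan2(-y[0],y[1]);print("yaw",np.degrees(yaw))
print("yaw by 3rd",np.degrees(np.arctan2(*(B[2]-m)[[1,0]])))
x=np.array([np.cos(yaw),np.sin(yaw),0]);print("mouth",m-0.032*x)
for n,u,v,z in(("stopL",270,550,.059),("stopR",394,513,.059),("backL",46,98,.114),("backR",385,18,.114)):
    w=px("top",*cr(u,v),z=z);d=w-(m-.032*x);print(n,w.round(4),"in tray",d@x,d@np.array([-x[1],x[0],0]))
# deck heights
R2=px("top",149.1,225.4,z=.105);print("ring",R2)
print("ringdepth",np.percentile(cloud("top",D,(120,200,180,250))[:,2],[5,50,95,99]))
Q=cloud("top",D,(140,216,159,236));s=Q[(Q[:,2]>.099)];c=cv2.minEnclosingCircle(s[:,:2].astype(np.float32));print("ringcloud",c,len(s),np.median(s[:,2]))
E
```

```text
ball [ 0.6086 -0.0236  0.09  ] [ 0.6092 -0.024   0.0862] 354 0.0014
ball [ 0.619  -0.0839  0.09  ] [ 0.6219 -0.0845  0.0862] 353 0.0014
ball [ 0.6704 -0.0435  0.09  ] [ 0.6673 -0.0433  0.0945] 341 0.0013
sep 0.0617662712810489
yaw 11.842108196125523
yaw by 3rd 11.99459992118254
mouth [ 0.58420634 -0.06083224  0.08619167]
stopL [ 0.4128 -0.0518  0.059 ] in tray -0.16589527446037663 0.044016508833007284
stopR [ 0.4334 -0.1338  0.059 ] in tray -0.16258995624119674 -0.04047967579154501
backL [0.7086 0.0827 0.114 ] in tray 0.15117266875981716 0.11494065669855429
backR [ 0.7555 -0.1434  0.114 ] in tray 0.15067833977725464 -0.11595916857660286
ring [0.46858116 0.29012882 0.105     ]
ringdepth [-0.00101701  0.09099035  0.10340964  0.10813111]
ringcloud ((0.4057675004005432, 0.15458638966083527), 0.1795710176229477) 162 0.1048369399743507
```

```bash
for i in 1 2 3; do python3 drive.py '[{"trans": [-0.028, -0.026, 0]}, {"trans": [-0.056, -0.052, 0]}, {"trans": [-0.084, -0.079, 0]}, {"trans": [-0.112, -0.105, 0]}, {"trans": [-0.14, -0.131, 0]}]' 0 40; done; python3 drive.py '[{"trans": [-0.028, -0.026, 0], "rot": [0, 0, 0.05]}, {"trans": [-0.056, -0.052, 0], "rot": [0, 0, 0.1]}, {"trans": [-0.084, -0.079, 0], "rot": [0, 0, 0.15]}, {"trans": [-0.112, -0.105, 0], "rot": [0, 0, 0.18]}, {"trans": [-0.139, -0.131, 0], "rot": [0, 0, 0.18]}]'; python3 drive.py '[{"trans": [0, 0, 0.02]}, {"trans": [0, 0, 0.04]}, {"trans": [0, 0, 0.04]}]'
python3 - <<'E'
from h import *
o=r.get_obs();print(o["clock"],o["tcp_pos"],o["contact_force"],o["grip_width"]);M=Rn.from_rotvec(o["orientation"]).as_matrix();print(M.round(3),np.degrees(np.arctan2(M[1,1],M[0,1])))
E
```

```text
clock: 0.6
tcp_pos: [0.3384, 0.4469, 0.3035]
orientation: [-0.615, -3.081, 0.001]
contact_force: [0.7, 0.7, -0.6]
grip_width: 0.0121
gripper_force: 0.0
clock: 1.1
tcp_pos: [0.4173, 0.2723, 0.3037]
orientation: [-0.614, -3.081, 0.0]
contact_force: [0.7, 0.2, 0.1]
grip_width: 0.0002
gripper_force: 0.0
clock: 1.6
tcp_pos: [0.4962, 0.0977, 0.3038]
orientation: [-0.615, -3.081, 0.0]
contact_force: [0.1, 0.1, 0.4]
grip_width: -0.0002
gripper_force: 0.0
clock: 2.1
tcp_pos: [0.5744, -0.0764, 0.3036]
orientation: [-0.89, -3.012, 0.0]
contact_force: [0.5, 1.2, -0.4]
grip_width: -0.0001
gripper_force: 0.0
clock: 2.4
tcp_pos: [0.5724, -0.075, 0.2611]
orientation: [-0.888, -3.008, 0.003]
contact_force: [0.2, 0.8, -0.1]
grip_width: 0.0001
gripper_force: 0.0
2.4 [ 0.57241477 -0.07495731  0.26106958] [ 0.18936917  0.84232397 -0.09077825] 8.883377855754257e-05
[[-0.84   0.543 -0.006]
 [ 0.543  0.84  -0.   ]
 [ 0.005 -0.003 -1.   ]] 57.10481237223427
```

```bash
python3 drive.py '[{"trans": [0, 0, 0.025]}, {"trans": [0, 0, 0.05]}, {"trans": [0, 0, 0.075]}, {"trans": [0, 0, 0.1]}, {"trans": [0, 0, 0.112]}]'; python3 drive.py '[{}]'
python3 - <<'E'
from h import *
o=[]
for n,b in(("top",(205,110,325,250)),("scene",(200,160,320,280))):
    p,d=r.grab_frame(n); np.save(f"pics/{n}1.npy",d); u0,v0,u1,v1=b
    o.append(cv2.resize(p[v0:v1,u0:u1],(400,int(400*(v1-v0)/(u1-u0))),interpolation=cv2.INTER_CUBIC)[:400])
cv2.imwrite("pics/c1.png",np.hstack(o))
E
```

```text
clock: 2.9
tcp_pos: [0.5735, -0.0745, 0.1506]
orientation: [-0.887, -3.011, 0.001]
contact_force: [-0.5, 0.5, 0.2]
grip_width: -0.0002
gripper_force: 0.0
clock: 3.0
tcp_pos: [0.5735, -0.0747, 0.151]
orientation: [-0.888, -3.011, 0.001]
contact_force: [-0.5, -0.2, -0.5]
grip_width: 0.0001
gripper_force: 0.0
```

View pics/c1.png

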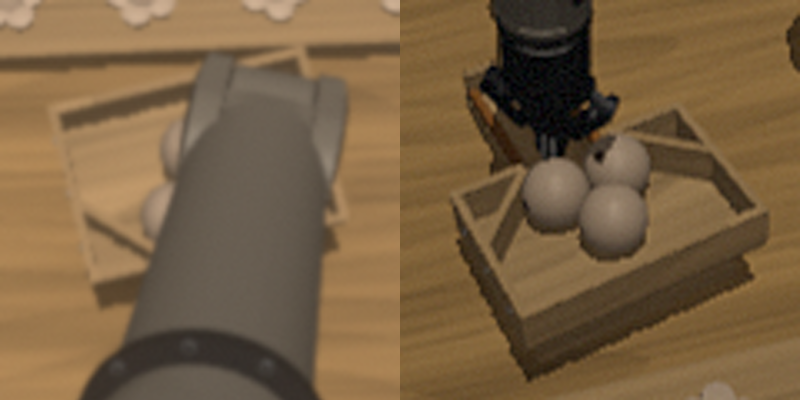

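The scene crop shows the shut fingers downhill of the two blocking balls, at about (548,155). The left ball, with the hole, is to their right. I'll push it up its guide.

```bash
python3 drive.py '[{"trans": [0, 0.006, 0]}, {"trans": [0, 0.012, -0.001]}, {"trans": [0, 0.018, -0.002]}, {"trans": [0, 0.024, -0.003]}, {"trans": [0, 0.03, -0.004]}]'; python3 drive.py '[{"trans": [0, 0.008, -0.001]}, {"trans": [0, 0.016, -0.002]}, {"trans": [0, 0.024, -0.003]}, {"trans": [0, 0.032, -0.004]}, {"trans": [0, 0.04, -0.005]}]';  python3 drive.py '[{"trans": [0, 0.005, 0]}, {"trans": [0, 0.008, -0.001]}, {"trans": [0, 0.008, -0.001]}, {"trans": [0, 0.008, -0.001]}, {"trans": [0, 0.008, -0.001]}]'
python3 - <<'E'
from h import *
o=[]
for n,b in(("top",(205,110,325,250)),("scene",(200,160,320,280))):
    p,d=r.grab_frame(n); np.save(f"pics/{n}2.npy",d); u0,v0,u1,v1=b
    o.append(cv2.resize(p[v0:v1,u0:u1],(400,int(400*(v1-v0)/(u1-u0))),interpolation=cv2.INTER_CUBIC)[:400])
cv2.imwrite("pics/c2.png",np.hstack(o))
E
```

```text
clock: 3.6
tcp_pos: [0.5905, -0.0507, 0.1565]
orientation: [0.89, 3.013, -0.002]
contact_force: [-2.9, -4.7, 4.3]
grip_width: -0.0004
gripper_force: 2.7
clock: 4.1
tcp_pos: [0.6124, -0.0159, 0.1611]
orientation: [-0.889, -3.013, 0.0]
contact_force: [-4.4, -3.4, 3.5]
grip_width: 0.0
gripper_force: 5.1
clock: 4.6
tcp_pos: [0.6164, -0.0088, 0.1616]
orientation: [-0.888, -3.013, -0.001]
contact_force: [-0.4, -0.7, 1.2]
grip_width: 0.0002
gripper_force: 0.4
```

View pics/c2.png

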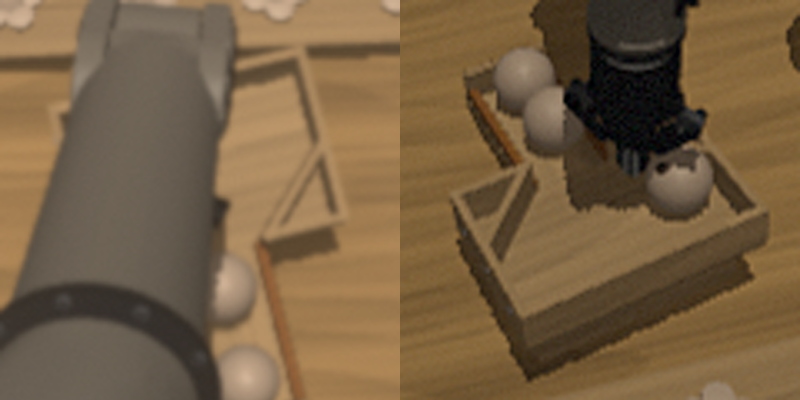

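The scene crop shows two balls in file in the chute, at about (523,80) and (552,120). The third is held up its guide at about (680,185). I'll lift off and let it follow.

```bash
python3 drive.py '[{"trans": [0, 0, -0.035]}, {"trans": [0, 0, -0.08]}, {"trans": [0, 0, -0.11]}, {"trans": [0.03, 0, -0.12]}, {"trans": [0.06, 0, -0.12]}]'; python3 drive.py '[{"trans": [0.035, 0, 0], "rot": [0, 0, -0.14]}, {"trans": [0.07, 0, 0], "rot": [0, 0, -0.28]}, {"trans": [0.1, 0, 0], "rot": [0, 0, -0.42]}, {"trans": [0.13, 0, 0], "rot": [0, 0, -0.56]}, {"trans": [0.15, 0, 0], "rot": [0, 0, -0.7]}]' .085; python3 drive.py '[{"rot": [0, 0, -0.084]}, {"rot": [0, 0, -0.084]}, {"rot": [0, 0, -0.084]}, {"rot": [0, 0, -0.084]}, {"rot": [0, 0, -0.084]}]'; python3 drive.py '[{}, {}, {}]'
python3 - <<'E'
from h import *
o=[]
p,d=r.grab_frame("top"); np.save("pics/top3.npy",d); p2,_=r.grab_frame("scene")
cv2.imwrite("pics/c3.png",np.hstack([cv2.resize(p[110:260,150:330],(432,360),interpolation=cv2.INTER_CUBIC),cv2.resize(p2[160:280,200:320],(360,360),interpolation=cv2.INTER_CUBIC)]))
m=np.array([.584,-.061]);a=np.radians(12)
P=cloud("top",d,(205,110,330,260))
for x in(-.122,-.061,0):
    c0=np.r_[m+x*np.array([np.cos(a),np.sin(a)]),.05+.158*x+.0314];c,n,e=sphere(P,c0)
    d2=c[:2]-m;print(c0.round(4),c.round(4),n,round(e,4),"tray",(d2@[np.cos(a),np.sin(a)]).round(4),(d2@[-np.sin(a),np.cos(a)]).round(4))
o=r.get_obs();print(o["clock"],o["tcp_pos"]);M=Rn.from_rotvec(o["orientation"]).as_matrix();print(M.round(3),np.degrees(np.arctan2(M[1,1],M[0,1])))
E
```

```text
clock: 5.2
tcp_pos: [0.5669, 0.0233, 0.2839]
orientation: [0.89, 3.009, 0.004]
contact_force: [-0.1, 0.2, 0.5]
grip_width: -0.0
gripper_force: 0.0
clock: 5.7
tcp_pos: [0.4383, 0.1059, 0.2818]
orientation: [0.21, -3.134, -0.001]
contact_force: [0.1, 0.1, -0.4]
grip_width: 0.0724
gripper_force: 0.0
clock: 6.2
tcp_pos: [0.4404, 0.1042, 0.2818]
orientation: [0.327, -3.124, 0.0]
contact_force: [-0.9, -0.3, 0.2]
grip_width: 0.0851
gripper_force: 0.0
clock: 6.5
tcp_pos: [0.4401, 0.1044, 0.2818]
orientation: [0.329, -3.124, 0.0]
contact_force: [-0.1, -0.4, -0.9]
grip_width: 0.0851
gripper_force: 0.0
[ 0.4647 -0.0864  0.0621] [ 0.4642 -0.079   0.0612] 343 0.0015 tray -0.1209 0.0073
[ 0.5243 -0.0737  0.0718] [ 0.5231 -0.0655  0.0715] 348 0.0014 tray -0.0605 0.0082
[ 0.584  -0.061   0.0814] [ 0.5841 -0.0682  0.081 ] 337 0.0013 tray -0.0014 -0.0071
6.6 [0.44013581 0.10446374 0.28187203]
[[-0.978 -0.208 -0.   ]
 [-0.208  0.978  0.   ]
 [-0.     0.    -1.   ]] 102.03240426723244
```

View pics/c3.png

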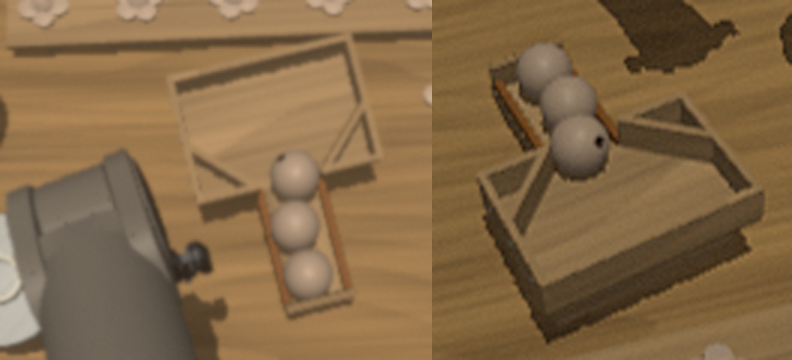

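The balls lie in single file: the front ball at tray (-121,+7), all within tolerance. I'll measure where the open fingertips are before going down.

```bash
python3 - <<'E'
from h import *
p,d=r.grab_frame("scene"); o=r.get_obs();T=o["tcp_pos"];M=Rn.from_rotvec(o["orientation"]).as_matrix()
P=(cloud("scene",d,(150,0,512,300))-T)@M
s=P[(abs(P[:,0])<.04)&(abs(P[:,1])<.07)&(P[:,2]>-.02)&(P[:,2]<.12)]
for k in range(-2,11):
    q=s[(s[:,2]>k*.01)&(s[:,2]<=k*.01+.01)]
    if len(q): print(k,len(q),q[:,1].min().round(3),q[:,1].max().round(3),q[:,0].mean().round(3))
for sg in(1,-1):
    q=s[s[:,1]*sg>.03];print(sg,np.sort(q[:,2])[-8:].round(4))
E
```

```text
-2 76 -0.069 0.067 -0.013
-1 101 -0.07 0.068 -0.009
0 82 -0.07 0.068 -0.005
1 47 -0.07 0.064 -0.009
2 27 -0.058 0.055 -0.008
3 41 -0.059 0.053 -0.007
4 32 -0.058 0.056 -0.008
5 21 -0.056 0.056 -0.007
1 [0.0525 0.0546 0.0556 0.0564 0.0566 0.0574 0.0579 0.058 ]
-1 [0.0507 0.052  0.0521 0.053  0.0538 0.0544 0.0568 0.0578]
```

```bash
python3 drive.py '[{"trans": [0.003, -0.037, 0]}, {"trans": [0.006, -0.074, 0]}, {"trans": [0.009, -0.111, 0]}, {"trans": [0.012, -0.148, 0]}, {"trans": [0.0146, -0.1845, 0]}]'; python3 drive.py '[{"trans": [0, 0, 0.02]}, {"trans": [0, 0, 0.05]}, {"trans": [0, 0, 0.08]}, {"trans": [0, 0, 0.1]}, {"trans": [0, 0, 0.11]}]'; python3 drive.py '[{"trans": [0, 0, 0.015]}, {"trans": [0, 0, 0.03]}, {"trans": [0, 0, 0.045]}, {"trans": [0, 0, 0.053]}, {"trans": [0, 0, 0.053]}]'
python3 - <<'E'
from h import *
p2,d=r.grab_frame("scene"); o=r.get_obs();print(o["clock"],o["tcp_pos"],o["contact_force"])
cv2.imwrite("pics/c4.png",cv2.resize(p2[150:250,190:310],None,fx=5,fy=5,interpolation=cv2.INTER_CUBIC))
E
```

```text
clock: 7.15
tcp_pos: [0.4643, -0.0805, 0.2821]
orientation: [-0.33, 3.124, 0.0]
contact_force: [0.4, 0.1, -0.3]
grip_width: 0.0847
gripper_force: 0.0
clock: 7.65
tcp_pos: [0.4635, -0.0789, 0.1703]
orientation: [0.329, -3.122, -0.0]
contact_force: [-0.8, 0.2, 0.2]
grip_width: 0.0851
gripper_force: 0.0
clock: 8.15
tcp_pos: [0.4641, -0.079, 0.1185]
orientation: [0.33, -3.123, -0.0]
contact_force: [-0.2, -0.3, -0.2]
grip_width: 0.0848
gripper_force: 0.0
8.2 [ 0.46447918 -0.07905362  0.1190358 ] [0.26065432 0.08482835 0.47501268]
```

View pics/c4.png

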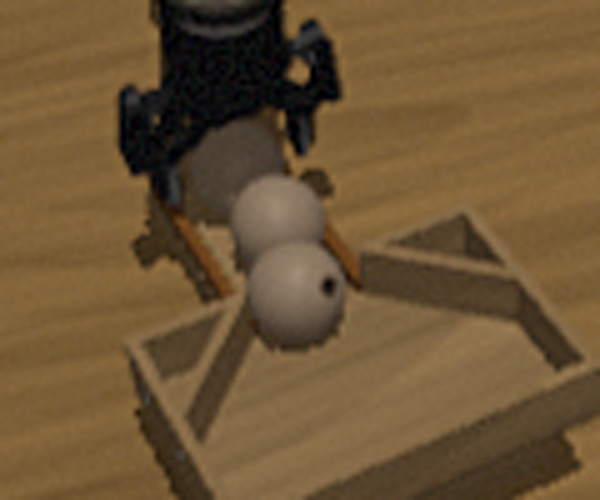

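The crop shows the fingers straddling the front ball, at about (170,185) and (300,140), with the ball between them at about (235,170). I'll close gently.

```bash
python3 drive.py '[{}, {}, {}, {}, {}]' .05 25;  python3 drive.py '[{}, {}, {}]'
```

```text
clock: 8.7
tcp_pos: [0.4649, -0.0793, 0.1198]
orientation: [-0.329, 3.123, -0.0]
contact_force: [-0.5, -0.0, 6.2]
grip_width: 0.0607
gripper_force: 25.9
clock: 9.0
tcp_pos: [0.4649, -0.0794, 0.1198]
orientation: [-0.329, 3.123, -0.0]
contact_force: [-1.1, -2.2, 5.7]
grip_width: 0.0607
gripper_force: 25.9
```

```bash
python3 drive.py '[{"trans": [0, 0, -0.008]}, {"trans": [0, 0, -0.018]}, {"trans": [0, 0, -0.03]}, {"trans": [0, 0, -0.045]}, {"trans": [0, 0, -0.06]}]'; python3 drive.py '[{"trans": [0, 0, -0.025]}, {"trans": [0, 0, -0.05]}, {"trans": [0, 0, -0.07]}, {"trans": [0, 0, -0.08]}, {"trans": [0, 0, -0.08]}]'
python3 - <<'E'
from h import *
p,d=r.grab_frame("scene"); o=r.get_obs();T=o["tcp_pos"];print(o["clock"],T,o["contact_force"])
M=Rn.from_rotvec(o["orientation"]).as_matrix()
P=cloud("scene",d,(150,50,350,300))
c0=T+M@[0,0,.054];c,n,e=sphere(P,c0);print("ball",c,n,e,"tool",(c-T)@M)
from scipy.optimize import least_squares
cv2.imwrite("pics/c5.png",cv2.resize(p[110:260,170:350],None,fx=4,fy=4,interpolation=cv2.INTER_CUBIC))
E
```

```text
clock: 9.5
tcp_pos: [0.4643, -0.079, 0.1803]
orientation: [-0.33, 3.124, 0.0]
contact_force: [0.1, 0.3, -1.1]
grip_width: 0.0604
gripper_force: 27.9
clock: 10.0
tcp_pos: [0.4649, -0.079, 0.2605]
orientation: [-0.329, 3.121, 0.0]
contact_force: [0.1, 0.2, -2.7]
grip_width: 0.0609
gripper_force: 28.0
10.05 [ 0.46433515 -0.07890777  0.25929442] [ 0.45703484 -0.09732215 -1.91371563]
ball [ 0.46631795 -0.07910599  0.20075617] 307 0.0015146306267961253 tool [-0.00182604 -0.0006146   0.05854045]
```

View pics/c5.png

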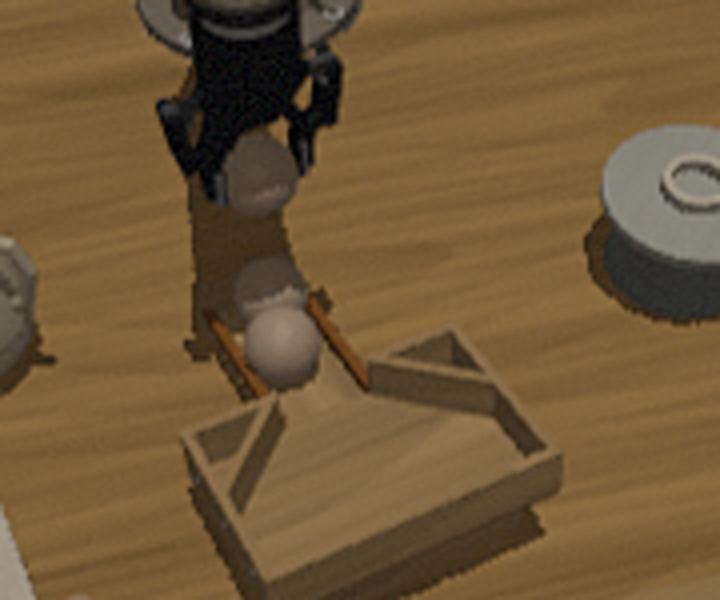

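The ball is held, at about (262,175) in the crop. The other two have rolled up to the stop, at about (270,290) and (283,345). I'll carry the held ball to the wheel.

```bash
python3 drive.py '[{"trans": [-0.003, 0.012, 0]}, {"trans": [-0.008, 0.035, 0]}, {"trans": [-0.014, 0.064, 0]}, {"trans": [-0.02, 0.095, 0]}, {"trans": [-0.028, 0.126, 0]}]';  python3 drive.py '[{"trans": [-0.007, 0.031, 0]}, {"trans": [-0.014, 0.062, 0]}, {"trans": [-0.021, 0.093, 0]}, {"trans": [-0.027, 0.12, 0]}, {"trans": [-0.033, 0.145, 0]}]';  python3 drive.py '[{"trans": [-0.005, 0.025, 0]}, {"trans": [-0.01, 0.045, 0]}, {"trans": [-0.015, 0.063, 0]}, {"trans": [-0.018, 0.08, 0]}, {"trans": [-0.0187, 0.0893, 0]}]'; python3 drive.py '[{"trans": [0, 0, 0.01]}, {"trans": [0, 0, 0.02]}, {"trans": [0, 0, 0.03]}, {"trans": [0, 0, 0.035]}, {"trans": [0, 0, 0.035]}]'
python3 - <<'E'
from h import *
o=r.get_obs();T=o["tcp_pos"];M=Rn.from_rotvec(o["orientation"]).as_matrix();print(o["clock"],T)
p,d=r.grab_frame("scene");P=cloud("scene",d,(290,100,400,220))
c,n,e=sphere(P,T+M@[0,0,.058]);print("ball",c,n,e,(c-T)@M)
# ring seen by scene: points 97-108mm high near the ring
g=np.array([.4686,.2901]);q=P[(P[:,2]>.1)&(P[:,2]<.109)&(np.linalg.norm(P[:,:2]-g,axis=1)<.045)]
print(len(q),q.min(0),q.max(0));w=P[(abs(P[:,2]-.091)<.004)&(np.linalg.norm(P[:,:2]-g,axis=1)<.1)]
print("head",w.min(0),w.max(0),len(w))
cv2.imwrite("pics/c6.png",cv2.resize(p[100:220,290:410],None,fx=5,fy=5,interpolation=cv2.INTER_CUBIC))
E
```

```text
clock: 10.55
tcp_pos: [0.4643, 0.0519, 0.2577]
orientation: [0.329, -3.122, 0.0]
contact_force: [1.5, -0.0, -0.9]
grip_width: 0.0605
gripper_force: 28.0
clock: 11.05
tcp_pos: [0.4661, 0.201, 0.2575]
orientation: [0.332, -3.121, 0.001]
contact_force: [0.8, -0.1, -1.1]
grip_width: 0.061
gripper_force: 28.0
clock: 11.55
tcp_pos: [0.4666, 0.2919, 0.2583]
orientation: [0.332, -3.123, 0.0]
contact_force: [0.0, -0.1, -1.5]
grip_width: 0.0603
gripper_force: 28.0
clock: 12.05
tcp_pos: [0.4668, 0.289, 0.2227]
orientation: [0.328, -3.123, 0.002]
contact_force: [-0.7, 1.0, -1.1]
grip_width: 0.0606
gripper_force: 28.0
12.05 [0.46675809 0.28895434 0.2227382 ]
ball [0.46771679 0.28914424 0.16360405] 224 0.0017667624984021397 [-1.09240025e-03  5.73646699e-05  5.91321029e-02]
74 [0.44448054 0.26492584 0.10011709] [0.50176475 0.32147837 0.10872523]
head [0.39332926 0.21232014 0.08700068] [0.5511442  0.37139036 0.09495907] 865
```

View pics/c6.png

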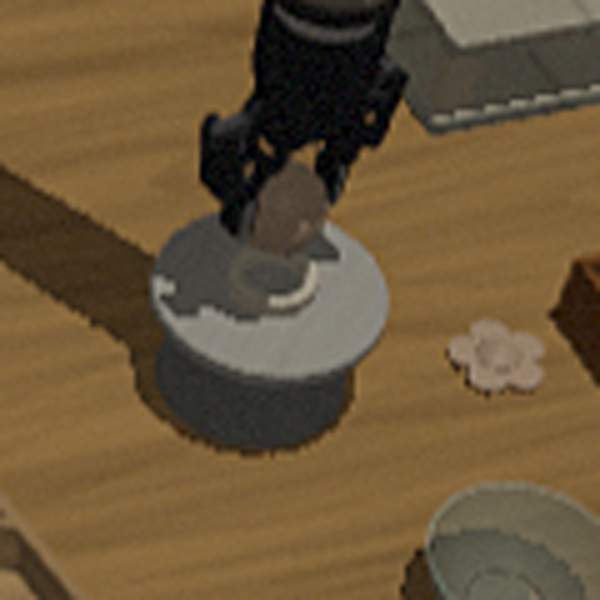

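```bash
python3 - <<'E'
from h import *
from scipy.optimize import least_squares
for n,b in(("scene",(300,120,400,220)),("top",(110,190,190,265))):
    P=cloud(n,np.load(f"pics/{n}0.npy"),b);g=np.array([.470,.291])
    w=P[(abs(P[:,2]-.091)<.005)&(np.linalg.norm(P[:,:2]-g,axis=1)<.095)]
    (c,rad)=cv2.minEnclosingCircle(w[:,:2].astype(np.float32));print(n,"head circle",c,rad,len(w),np.median(w[:,2]))
    q=P[(P[:,2]>.1)&(P[:,2]<.11)&(np.linalg.norm(P[:,:2]-g,axis=1)<.04)]
    f=least_squares(lambda x:np.hypot(q[:,0]-x[0],q[:,1]-x[1])-.026,g,loss="soft_l1",f_scale=.002);print("ring",f.x,len(q),np.median(q[:,2]))
E
```

```text
scene head circle (0.47211918234825134, 0.2922828495502472) 0.08074498921632767 1100 0.08930756451233983
ring [0.47277294 0.29184755] 91 0.10333397265900127
top head circle (0.46988439559936523, 0.2917487919330597) 0.08058664947748184 2149 0.0915484553056723
ring [0.46946574 0.29142386] 170 0.10491205499197172
```

```bash
python3 drive.py '[{"trans": [-0.0022, 0.001, 0]}, {"trans": [-0.0045, 0.0021, 0.006]}, {"trans": [-0.0045, 0.0021, 0.015]}, {"trans": [-0.0045, 0.0021, 0.024]}, {"trans": [-0.0045, 0.0021, 0.03]}]';  python3 drive.py '[{"trans": [0, 0, 0.001]}, {"trans": [0, 0, 0.002]}, {"trans": [0, 0, 0.003]}, {"trans": [0, 0, 0.004]}, {"trans": [0, 0, 0.004]}]'
python3 - <<'E'
from h import *
for n,b in(("scene",(290,100,400,220)),):
    p,d=r.grab_frame(n);o=r.get_obs();T=o["tcp_pos"];M=Rn.from_rotvec(o["orientation"]).as_matrix();print(o["clock"],T,o["contact_force"])
    c,k,e=sphere(cloud(n,d,b),T+M@[0,0,.058]);print(n,c,k,e,"err",c[:2]-[.4723,.2921])
E
```

```text
clock: 12.6
tcp_pos: [0.4706, 0.2927, 0.1926]
orientation: [0.33, -3.123, 0.001]
contact_force: [-0.5, -0.3, -2.0]
grip_width: 0.0608
gripper_force: 28.0
clock: 13.1
tcp_pos: [0.4711, 0.293, 0.19]
orientation: [-0.33, 3.124, 0.0]
contact_force: [0.1, -0.1, -1.5]
grip_width: 0.0607
gripper_force: 28.0
13.15 [0.47107642 0.29301199 0.19002262] [ 0.50432685  0.69487767 -2.08188637]
scene [0.47242171 0.2925798  0.13011737] 205 0.0017265532471052597 err [0.00012171 0.0004798 ]
```

```bash
python3 drive.py '[{"trans": [0, 0, 0.001]}, {"trans": [0, 0, 0.002]}, {"trans": [0, 0, 0.003]}, {"trans": [0, 0, 0.003]}]';python3 drive.py '[{"trans": [0, 0, 0.001]}, {"trans": [0, 0, 0.001]}, {"trans": [0, 0, 0.001]}]'
```

```text
clock: 13.55
tcp_pos: [0.471, 0.2929, 0.1867]
orientation: [0.33, -3.124, 0.0]
contact_force: [0.1, 0.4, -1.6]
grip_width: 0.0604
gripper_force: 28.0
clock: 13.85
tcp_pos: [0.4711, 0.2931, 0.186]
orientation: [-0.33, 3.124, 0.0]
contact_force: [-1.2, 0.1, 0.4]
grip_width: 0.0605
gripper_force: 28.3
```

```bash
python3 drive.py '[{"trans": [0, 0, 0.0005]}, {"trans": [0, 0, 0.001]}, {"trans": [0, 0, 0.001]}]';python3 drive.py '[{}, {}, {}, {}, {}]' .08; python3 drive.py '[{"trans": [0, 0, -0.01]}, {"trans": [0, 0, -0.03]}, {"trans": [0, 0, -0.06]}, {"trans": [0, 0, -0.1]}, {"trans": [0, 0, -0.14]}]'; python3 drive.py '[{"trans": [-0.03, 0.03, 0]}, {"trans": [-0.06, 0.06, 0]}, {"trans": [-0.09, 0.09, 0]}, {"trans": [-0.11, 0.12, 0]}, {"trans": [-0.12, 0.15, 0]}]'; python3 drive.py '[{}, {}, {}]'
python3 - <<'E'
from h import *
p,d=r.grab_frame("top");p2,d2=r.grab_frame("scene");o=r.get_obs();print(o["clock"],o["tcp_pos"],o["contact_force"])
P=cloud("top",d,(205,110,330,260));m=np.array([.584,-.061]);a=np.radians(12)
for x in(-.122,-.061):
    c,n,e=sphere(P,np.r_[m+x*np.array([np.cos(a),np.sin(a)]),.05+.158*x+.0314]);q=c[:2]-m;print(c,n,e,(q@[np.cos(a),np.sin(a)]).round(4),(q@[-np.sin(a),np.cos(a)]).round(4))
for n,D,b,g in(("scene",d2,(290,90,410,220),(.4723,.2921)),("top",d,(110,190,190,265),(.4696,.2914))):
    c,k,e=sphere(cloud(n,D,b),np.r_[g,.127]);print(n,c,k,e,c[:2]-g)
cv2.imwrite("pics/c7.png",np.hstack([cv2.resize(p[110:260,100:330],(460,300)),cv2.resize(p2[90:290,190:410],(330,300))]))
E
```

```text
clock: 14.15
tcp_pos: [0.4709, 0.2932, 0.1854]
orientation: [0.33, -3.124, -0.001]
contact_force: [-2.6, -0.9, 5.7]
grip_width: 0.0603
gripper_force: 28.7
clock: 14.65
tcp_pos: [0.4711, 0.2929, 0.1848]
orientation: [0.329, -3.124, 0.0]
contact_force: [0.7, 1.1, 0.5]
grip_width: 0.0805
gripper_force: 0.0
clock: 15.15
tcp_pos: [0.4708, 0.2926, 0.3268]
orientation: [0.329, -3.124, 0.0]
contact_force: [0.4, 1.2, -0.2]
grip_width: 0.0803
gripper_force: 0.0
clock: 15.65
tcp_pos: [0.5586, 0.4655, 0.3254]
orientation: [-0.327, 3.123, -0.0]
contact_force: [0.8, 0.0, 0.0]
grip_width: 0.08
gripper_force: 0.0
clock: 15.95
tcp_pos: [0.5575, 0.4633, 0.3254]
orientation: [-0.327, 3.124, -0.001]
contact_force: [-0.1, 0.6, 0.5]
grip_width: 0.0802
gripper_force: 0.0
16.05 [0.55758085 0.46319482 0.32557132] [-1.57801403 -0.39521397 -0.00581179]
[ 0.46401383 -0.07820151  0.0611974 ] 347 0.0015537772211665637 -0.1209 0.0081
[ 0.52397753 -0.08184485  0.07107476] 348 0.0013438685988968909 -0.063 -0.0079
scene [0.47039509 0.29292819 0.12446802] 254 0.0015088220164327006 [-0.00190491  0.00082819]
top [0.46986251 0.29231574 0.12682626] 390 0.0013468318896915448 [0.00026251 0.00091574]
```

View pics/c7.png

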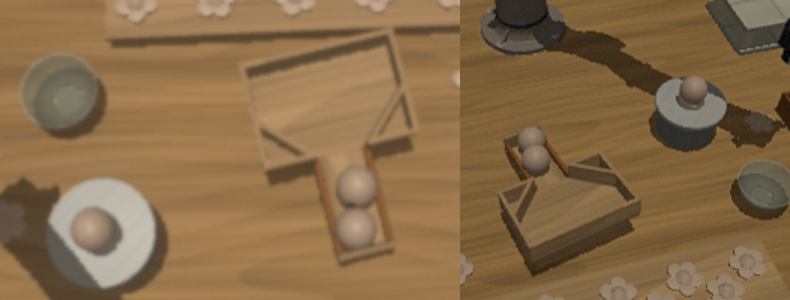

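The picture shows one ball seated on the wheel at about (95,230), within 1–2 mm of the ring's axis and 22 mm above its rim. The other two are in file at the stop, at about (357,228) and (357,187), and the arm is clear.

```bash
python3 -c "
from bench import r
print(r.hand_in())"
```

```text
the job is handed in; nothing more can be done
None
```

I handed the job in at about 16 s on the clock: the jam is cleared, the front ball sits in the banding-wheel ring, the other two lie in file at the end stop, and the arm touches nothing; the hand-in returned no verdict.

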